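# Step the specimen under the needle, then wedge the tilt plate off its feet

### The arm

A 7-joint arm with a two-finger parallel gripper is mounted at the origin on the work surface. World frame = base frame: x ahead of the robot, y to its left, z up, the work surface at z = 0. Lengths are in mm, angles in rad, forces in N, time in s.
With the tool pointing down it reaches from about 400 to 850 mm from the base axis. Payload 4.4 kg.
Tool frame: the origin (TCP) lies at the very end of the fingers, on their centre line; the grasp point (between the pads) lies 19 mm behind it (bot.grip_depth is the z of the grasp point in the tool frame, in mm); z points along the fingers, x is the direction in which the jaws open and shut, and the axes are right-handed (so a half turn about z gives the same grasp; the last joint's range is limited). The gripper opens to 94 mm and grips with 3 to 60 N. Pads are 16 mm wide; open, the fingers measure 119 mm over their backs; the gripper's body (75 mm by 177 mm) begins 78 mm behind the grasp point.
Start: joints at [-0.066, 0.628, 0.038, 1.517, -0.027, 0.996, -0.02], TCP at [650.014, 0.028, 205.478] pointing down, gripper open.
Joint ranges: [-3.06, 3.06], [-0.37, 2.12], [-1.25, 1.32], [0.18, 2.47], [-1.1, 4.24], [0.23, 1.98], [-2.94, 2.94]. Speed limits (rad/s): [2.57, 2.57, 3.14, 3.14, 3.14, 3.14, 3.14].

### API

Orientations are given as a unit quaternion [x, y, z, w].
In Python, from station import telemetry, vision, bot gives the robot as it stands. The module is installed in compiled form; this text tells all that it offers.
- The arm moves only by the tool servo_tool, never from a script. Its argument "targets" is a list that holds one entry, the list of rows, each a list of 6 numbers: the shift along the tool's x, y, z in cm, then the turn, a rotation vector about the tool's x, y, z in rad. A call has 1 to 12 rows; each row shifts and turns the commanded pose from where the row before left it, along the tool's axes as they then stand; what a row does not reach is not made up. A row lasts 1/8 s, in which the tool goes at most 62.5 mm and 10.7 degrees, less where a joint would pass 70% of its speed; a pose out of reach is approached as far as the arm can. A call is refused whole if a number of a shift passes 6.25 or a number of a turn 0.188, either way. A call with a gripper value outside its range is refused whole. "fingers" is the finger opening in cm, from 0 to 9.4, set as the call begins (left out, the last holds). The fingers move at their own pace and stop on an object; "squeeze" is the grip in N (left out, the last holds). Time passes only in rows, so rows that do not move let the fingers close. It gives the time, the measured TCP pose, the force and the opening at its end, in the units of the state.
- telemetry.get_obs(): the state, without advancing time (a new reading comes with each control period).
- vision.get_image(name): name is "scene" or "side" or "wrist"; returns a dict with "color" (384x512x3 uint8, red, green, blue), "fx", "fy", "cx", "cy" (pixels), "rvec" (rotation vector, rad) and "tvec" (3), from world to camera coordinates, as OpenCV has them. Camera axes: x right, y down, z forward; pixel columns grow to the right and rows downward; lengths in mm; the calibration is good to about 2 mm. A picture is of the moment at which its call begins. There is no depth.
- bot.close_job(): hands the job in, once; it reports no verdict.
Trained networks look in a picture, given as the dict that the camera call returned (one of the last four; its "shot" number tells which), for a name from the list of things; names that differ only in an ending like _2 or _b are one class to them, and where a whole thing is asked for, a point or a joint stands for the part that bears it (a point fixed in the world has none). Each returns a list of dicts, best first, with "conf" (0 to 1); they miss things now and then, are a little off and sometimes report something else, mostly with a low value. They report only what shows in the picture. A call takes as long as a camera call. They do not tell look-alikes from the thing itself.
- vision.look_for(picture, label): "location" ([x, y, z] in mm, in world coordinates, good to about 4 mm: the middle of the surface that is visible of it).
- vision.masks_of(picture, label): "mask" (384x512 bool, what is visible of it).
- vision.spot_point(picture, label): "location" ([x, y, z] in mm, in world coordinates, good to about 4 mm: a listed point, or the origin of a listed thing).
The state is a dict: "t": time; "joints": joint angles; "dq": joint speeds; "joint_torque": joint torques, N m; "eef_pos": TCP position; "tcp_rot": TCP orientation; "ft_force": force on the tool from outside, world axes, zero at the start; "ft_torque": the same for the moment, N m; "grip_width": opening from 0.0 (shut) to 1.0 (fully open).
Only numpy, scipy, OpenCV 4.12 (cv2) and the standard library are available. Lean on these libraries where they do the work, as an engineer would, in place of code of your own. Each camera call takes 0.05 s, during which the arm holds its last target.

### The job

Slide the specimen carrier, which has a black knob to grip, so that the ring mark stands right under the needle, pause there half a second for a reading, then bring the cross mark under the needle and leave it there. So that the feet of the tilt plate can be shimmed, lay the steel wedge on the black base plate in front of the free edge and push it in, thin end first, between the two feet until they just lift off the base plate by two to three millimetres, never much higher, or the specimen runs into the needle. Finish while still holding the wedge, flat on the base plate and alone carrying the tilt plate, everything else on the bench left where it lies.

Things in the scene. Friction and masses are not known exactly. Their poses are not given: they have to be found in the camera images.
- base_plate: Fixed black base plate, corners cut, 240 (own x) x 390 (own y) x 15 mm, flat on the table; origin under its centre. In its frame (mm): upper face z 15; the tilt plate covers x -90..90, y -40..150; the wedge is laid and slid on the bare strip y -195..-40. A needle post, 125 tall, stands at (106, 55), two pillars, 115 tall, at (-50, 181) and (45, 181).
- tilt_plate: Aluminium plate 180 x 190 x 8 mm, hinged to the base plate along its +y side; origin under its centre, axes as the base plate's. At rest level, underside 10 mm above the base plate, pressed by 5 to 8 N onto two round steel rest feet, 14 mm wide, 10 mm long, at x -72 and +72, y -84 mm. Nothing else is under the free -y edge; the wedge goes in at its middle, along +y.
- free_edge (a point): Middle of the tilt plate's free (-y) edge, on its lower corner. At rest 10 mm above the base plate's upper face (z = +25 mm in the base plate's frame); it rises when the plate is lifted, and the feet rise 0.94 times as much.
- carrier_knob (a point): Grip point on the axis of the carrier's knob, a black upright cylinder 20 mm in diameter, 40 mm tall, at the carrier's robot-side end; 22 mm above the carrier plate, 18 mm below the knob's top. The carrier slides along the base plate's x (50 mm of travel) and y (80 mm), about 1.5 N each, never turns, and stays where it is left.
- ring_mark (a point): Centre of the white engraved ring, 13 mm across, on the dark specimen plate on the carrier; 72 mm along x and 25 mm along y from the knob's axis (base plate directions).
- cross_mark (a point): Centre of the white engraved cross, 14 mm across, on the same specimen plate; 48 mm along x and -25 mm along y from the knob's axis.
- needle_tip (a point): Tip of the fixed thin needle that slants down from the arm of the needle post; about 4 mm above the specimen plate when the tilt plate rests. At base plate x = 10, y = 55 mm.
- wedge: Loose steel wedge, 130 x 30 mm, 0.45 kg; origin under its middle, x along it to the thin nose. From the nose (x 65 mm, 4 mm thick) its top rises 1 in 8 to x -35; then the heel, a block 30 x 30 x 36 mm tall, x -65..-35, gripped across its width. Starts flat on the table. On the base plate it meets the free edge with the nose 48 mm inside; each 8 mm more lifts 1 mm; push 5 to 15 N.
- spacer: Bystander: plain parallel steel block, 125 x 32 x 16 mm, no taper and no heel; may lie beside the wedge.
- thumb_nut: Bystander: knurled nut, 22 mm wide, 16 mm tall, on the base plate.
- hex_key: Bystander: L-shaped steel hex key, 75 x 28 x 6 mm, on the base plate.
- solvent_bottle: Bystander: white bottle, 60 mm wide, 130 mm tall.
- screw_tray: Bystander: grey divided tray, 100 x 140 x 28 mm.
- screwdriver: Bystander: screwdriver, 170 mm long.
- post_holder: Bystander: aluminium post on a round foot, 48 mm wide, 70 mm tall.
There are look-alikes about, which are no part of the job. Leave any purple or turquoise look-alike of the wedge alone.

How it is judged (in metres and radians):
On the way, in this order (a step that is already met when the one before it is completed fails the run):
1. the ring mark is brought under the needle and rests there (horizontal distance between ring_mark and needle_tip below 0.004 m), for 0.3 s.
2. the cross mark is brought under the needle and rests there (horizontal distance between cross_mark and needle_tip below 0.004 m), for 0.3 s.
3. the wedge, pushed under the free edge, lifts the tilt plate off its feet (z of free_edge in the frame of base_plate above 0.026 m and contact force between wedge and tilt_plate above 2 N and contact force between wedge and base_plate above 1 N), for 0.2 s.
At the end, for the whole second after the job is handed in: Fingers still on the wedge (over 1 N); it lies flat (0.06 rad) on the base plate (over 1 N), between the feet (middle within 50 mm, 0.35 rad), and alone bears the tilt plate (over 2 N), free edge 1 to 4.2 mm above rest, robot clear of it; cross mark within 5 mm of the needle; all at rest (all of step 3 and z of free_edge in the frame of base_plate below 0.0292 m and contact force between each of the fingers, the arm and tilt_plate below 0.3 N and angle between wedge's own z axis and vertical below 0.06 rad and x of wedge in the frame of base_plate between -0.05 and 0.05 m and angle between the x axis of wedge and the y axis of base_plate, either way round below 0.35 rad and contact force between the fingers and wedge above 1 N and horizontal distance between cross_mark and needle_tip below 0.005 m and linear speed of tilt_plate below 0.01 m/s); the arm keeps its last pose, push and grip.
It fails at once if the tilt plate is jacked so high (free edge over 7.5 mm) that the specimen meets the needle (z of free_edge in the frame of base_plate above 0.0325 m).
It fails at once if a bystander is moved by more than 25 mm (distance of any of spacer, thumb_nut, hex_key, solvent_bottle, screw_tray, screwdriver, post_holder from where it was at the start of the episode above 0.025 m).
It also fails if it takes over 58 s, if anything falls off the work surface, if the arm or the gripper's body presses on something with over 40 N, if the wrist force passes 120 N, or if a joint passes its speed limit or range.

## Working session

There is one attempt and no reset: what is moved stays moved. The work goes in short steps, Python scripts to look and compute and a tool call to move; the robot and the scene stay as the last step left them, time stands still between calls to the robot, and variables do not carry over. Pictures are saved under pics/ and viewed, and the job is handed in when it is done.

Besides the shell and the picture viewer there is one more tool, called after "Request:" by a JSON object that holds its "op" and its "data", one argument or row to a line. servo_tool: Moves the arm, as the interface text tells. Its arguments: {"type":"object","properties":{"targets":{"type":"array"},"fingers":{"type":"number"},"squeeze":{"type":"number"}},"required":["targets"]}

```bash
mkdir -p pics; cat > h.py <<'E'
import numpy as np, cv2
from scipy.spatial.transform import Rotation as R
from station import telemetry, vision, bot
def save(p,n,crop=None,s=1):
    im=p["color"][:,:,::-1]
    if crop: im=im[crop[1]:crop[3],crop[0]:crop[2]]
    cv2.imwrite("pics/"+n,cv2.resize(im,None,fx=s,fy=s,interpolation=cv2.INTER_CUBIC))
def K(p): return np.array([[p["fx"],0,p["cx"]],[0,p["fy"],p["cy"]],[0,0,1.]])
def proj(p,X): return cv2.projectPoints(np.array(X,float).reshape(-1,3),np.array(p["rvec"],float),np.array(p["tvec"],float),K(p),None)[0].reshape(-1,2)
def ray(p,uv,z):
    Rm=R.from_rotvec(np.array(p["rvec"]).ravel()).as_matrix();t=np.array(p["tvec"]).ravel()
    c=-Rm.T@t; d=Rm.T@np.array([(uv[0]-p["cx"])/p["fx"],(uv[1]-p["cy"])/p["fy"],1])
    return c+d*(z-c[2])/d[2]
E
python3 - <<'E'
from h import *
o=telemetry.get_obs();print(o["t"],o["eef_pos"],o["tcp_rot"],o["grip_width"],bot.grip_depth)
for n in ["scene","side","wrist"]:
    p=vision.get_image(n);save(p,n+"0.png",s=1.5)
    print(n,p["rvec"],p["tvec"],p["fx"])
    for l in ["base_plate","tilt_plate","carrier_knob","ring_mark","cross_mark","needle_tip","free_edge","wedge","spacer","thumb_nut","hex_key","solvent_bottle","screw_tray","screwdriver","post_holder"]:
        for d in vision.spot_point(p,l)[:3]:
            if d["conf"]>.25: print(l,round(d["conf"],2),np.round(d["location"],1),np.round(proj(p,d["location"])[0]))
E
```

```text
0.0 [6.49343076e+02 3.80441823e-02 2.04581026e+02] [ 9.99999571e-01  2.06302368e-06 -9.26422686e-04  9.40997683e-06] 0.9961645396968473 -18.8
scene [ 1.56526753  1.84971076 -0.8884225 ] [  71.00542759 -251.17180304 1614.55103784] 388.283268864002
base_plate 0.62 [607.6 111.7   0.7] [278. 242.]
tilt_plate 0.88 [612.7 171.7  25.8] [299. 240.]
carrier_knob 0.7 [643.4 232.7  80.3] [323. 236.]
carrier_knob 0.68 [572.8 210.1  99.4] [316. 213.]
carrier_knob 0.46 [ 691.3 -282.5   -6.4] [139. 249.]
ring_mark 0.94 [643.3 231.3  77.1] [322. 237.]
ring_mark 0.61 [533.5 512.7  -2.3] [417. 241.]
cross_mark 0.95 [618.6 180.3  79.1] [304. 228.]
cross_mark 0.36 [ 689.9 -283.6   -2.4] [139. 247.]
needle_tip 0.75 [620.3 171.1  81.9] [300. 227.]
free_edge 0.83 [605.6  72.8  26.8] [265. 234.]
wedge 0.67 [ 451.  -503.6    2.1] [105. 188.]
wedge 0.67 [642.2 230.4  76.4] [322. 237.]
wedge 0.67 [694.8  -1.6  13.4] [234. 257.]
spacer 0.63 [ 445.5 -326.1    1.6] [155. 193.]
spacer 0.48 [571.1 209.5  94.5] [315. 214.]
thumb_nut 0.71 [ 445.6 -323.2   -0. ] [156. 193.]
thumb_nut 0.42 [505.   24.4  10.5] [254. 214
[... 1198 characters left out ...]
olvent_bottle 0.83 [626.2 412.6   1.9] [201. 320.]
screw_tray 0.59 [534.6 509.5   1.2] [238. 360.]
screwdriver 0.55 [ 690.4 -282.8   -3.6] [211. 155.]
post_holder 0.58 [321.2 403.4   0.5] [335. 322.]
wrist [-2.88130940e+00 -1.15035236e-04  3.83463194e-04] [-649.81388919  -27.62046633  391.3934118 ] 305.48614101182335
base_plate 0.95 [609.2 114.    2.4] [223.  77.]
tilt_plate 0.63 [610.3 168.1  23.8] [221.  21.]
needle_tip 0.56 [616.3 169.3  81.9] [220.   0.]
free_edge 0.89 [605.6  74.2  26.7] [219. 112.]
spacer 0.95 [ 448.  -326.4    6.5] [126. 382.]
thumb_nut 0.86 [510.8  28.8  12.4] [144. 151.]
hex_key 0.87 [693.9   2.9  14.1] [293. 172.]
screwdriver 0.86 [ 692.6 -282.1   -3.9] [286. 353.]
```

View pics/scene0.png

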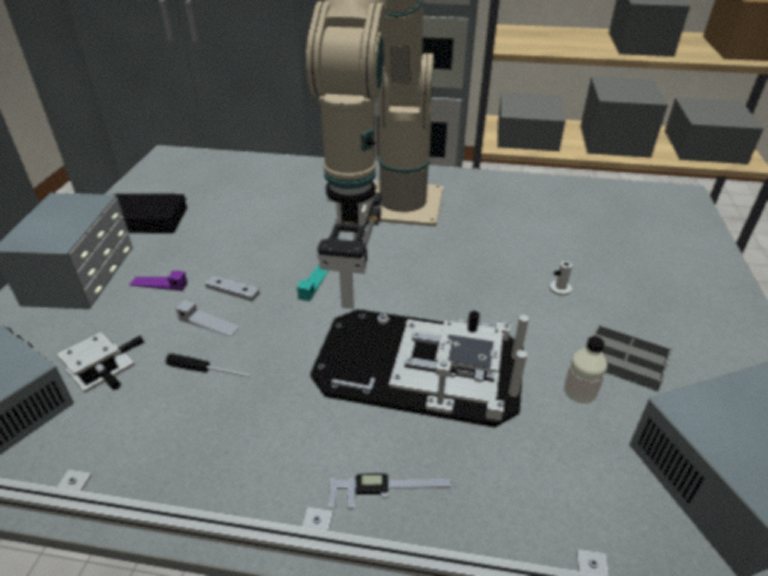

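View pics/side0.png

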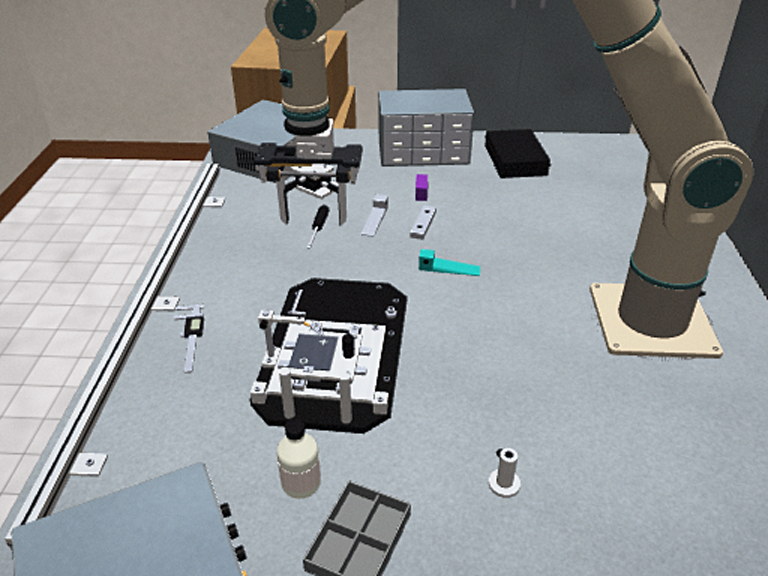

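View pics/wrist0.png

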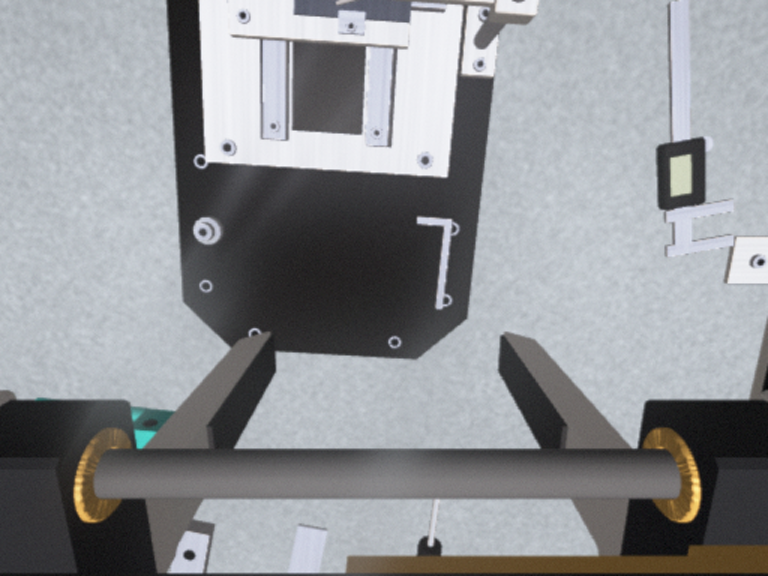

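Wedge candidates in the scene picture: turquoise at (208,190), purple at (105,188), plain parallel spacer with holes at (155,192), and the bare grey piece with a heel at (138,212). The grey one with the heel fits the description. I'll check it in a crop.

```bash
python3 - <<'E'
from h import *
p=vision.get_image("side");save(p,"wcrop.png",(225,110,330,195),6)
w=vision.get_image("wrist")
for q in (p,w):
    Rm=R.from_rotvec(np.array(q["rvec"]).ravel()).as_matrix();print("C",np.round(-Rm.T@q["tvec"],1))
a,b=ray(w,(205/1.5,162/1.5),33),ray(w,(448/1.5,177/1.5),33);print(a,b,np.degrees(np.arctan2(*(b-a)[1::-1])),(a+b)/2, np.hypot(*(b-a)[:2]))
a,b=ray(w,(275/1.5,351/1.5),15),ray(w,(415/1.5,358/1.5),15);print(a,b,np.degrees(np.arctan2(*(b-a)[1::-1])),(a+b)/2)
for l in ("wedge","spacer"):
  for d in vision.masks_of(p,l)[:4]:
    ys,xs=np.nonzero(d["mask"]);print(l,d["conf"],xs.mean(),ys.mean(),len(xs))
E
```

```text
C [ 467.9 1075.1  885.3]
C [649.9  74.1 385.1]
[515.44153047  78.62749802  33.        ] [695.65474331  67.85818773  33.        ] -3.4198552267500277 [605.54813689  73.24284287  33.        ] 180.53470614546032
[553.15227222 -78.84103612  15.        ] [674.56310041 -85.35495983  15.        ] -3.071083947356599 [613.85768632 -82.09799798  15.        ]
wedge 0.93 296.5613577023499 176.18798955613576 383
wedge 0.74 250.35521235521236 142.8146718146718 259
wedge 0.56 280.57851239669424 125.23140495867769 121
spacer 0.64 281.75686274509803 148.35294117647058 255
```

View pics/wcrop.png

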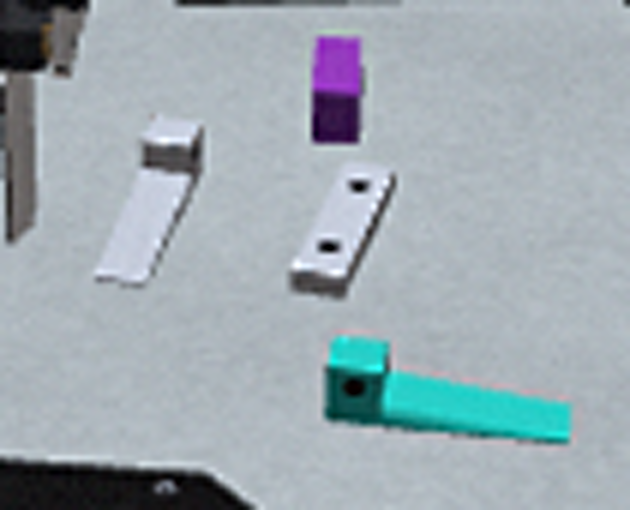

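The grey piece at side (254,134) to (245,157), heel at the −y end and nose toward +y, is the wedge. The knob is at about (571,208), and the base yaw is −3.3°. Next I move above the knob and turn the tool.

Request:
{"op": "servo_tool", "data": {
  "targets": [
    [[-1.98,-5.2,0,0,0,0],[-1.98,-5.2,0,0,0,0],[-1.98,-5.2,0,0,0,0],[-1.98,-5.2,0,0,0,0],[0,0,0,0,0,0.181],[0,0,0,0,0,0.181],[0,0,0,0,0,0.181],[0,0,0,0,0,0.181],[0,0,0,0,0,0.181],[0,0,0,0,0,0.181],[0,0,0,0,0,0.181],[0,0,0,0,0,0.181]]
  ],
  "fingers": 5.5
}}

```text
t: 4.1
eef_pos: [570.8, 208.2, 205.6]
tcp_rot: [0.747, -0.665, -0.0, -0.0]
ft_force: [-0.4, -0.4, 0.0]
grip_width: 0.585
```

Request:
{"op": "servo_tool", "data": {
  "targets": [
    [[0,0,0,0,0,0.181],[0,0,0,0,0,0]]
  ]
}}

```text
t: 4.35
eef_pos: [570.7, 208.2, 205.4]
tcp_rot: [-0.687, 0.727, -0.0, -0.0]
ft_force: [0.2, -0.0, -0.5]
grip_width: 0.584
```

```bash
python3 - <<'E'
from h import *
o=telemetry.get_obs();print(o["t"],o["eef_pos"],np.round(R.from_quat(o["tcp_rot"]).as_matrix(),3),o["grip_width"])
p=vision.get_image("wrist");save(p,"w1.png",s=1.5)
s=vision.get_image("side")
for l in ["carrier_knob","ring_mark","cross_mark","needle_tip","free_edge","tilt_plate"]:
  for n,q in (("w",p),("s",s)):
    for d in vision.spot_point(q,l)[:2]:
        if d["conf"]>.4: print(n,l,round(d["conf"],2),np.round(d["location"],1),np.round(proj(q,d["location"])[0]))
E
```

```text
4.35 [570.73298573 208.24529276 205.40661736] [[-0.056 -0.998  0.   ]
 [-0.998  0.056 -0.   ]
 [ 0.    -0.    -1.   ]] 0.5841774363433486
s carrier_knob 0.83 [575.1 210.   99.6] [230. 229.]
w ring_mark 0.57 [643.6 229.2  77.6] [231. 115.]
s ring_mark 0.56 [648.3 228.4  77.4] [201. 239.]
w cross_mark 0.73 [616.8 180.5  80.5] [282. 141.]
s cross_mark 0.67 [616.2 180.3  78. ] [216. 227.]
w needle_tip 0.6 [618.3 168.2  83.2] [295. 139.]
s needle_tip 0.65 [627.  169.8  76.4] [212. 224.]
w free_edge 0.88 [605.5  72.2  26.6] [372. 141.]
s free_edge 0.57 [602.9  71.1  22.5] [226. 216.]
w tilt_plate 0.79 [609.5 167.4  22. ] [290. 142.]
s tilt_plate 0.8 [611.7 168.3  24.4] [219. 239.]
s tilt_plate 0.56 [614.8 178.6  79.9] [216. 226.]
```

View pics/w1.png

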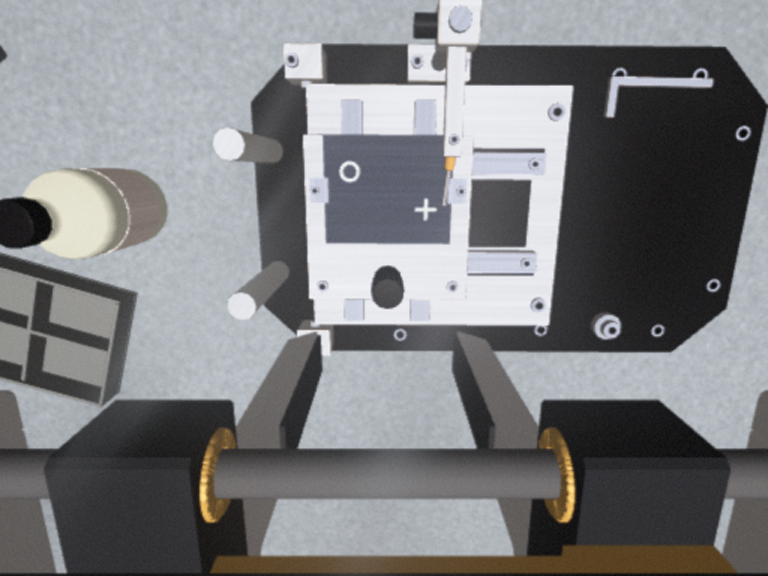

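The wrist view shows the knob at (387,270), ring at (349,172), cross at (425,210) and needle tip at (445,205), all in the 1.5x picture.

```bash
python3 - <<'E'
from h import *
p=vision.get_image("wrist");save(p,"w1c.png",(190,80,330,210),5)
for n,uv,z in (("knobtop",(387/1.5,273/1.5),115),("ring",(349/1.5,172/1.5),78),("cross",(425/1.5,210/1.5),78),("needle",(445/1.5,205/1.5),82)): print(n,ray(p,uv,z).round(1))
E
```

```text
knobtop [584.2 206.3 115. ]
ring [644.4 227.5  78. ]
cross [617.1 179.1  78. ]
needle [620.  166.3  82. ]
```

View pics/w1c.png

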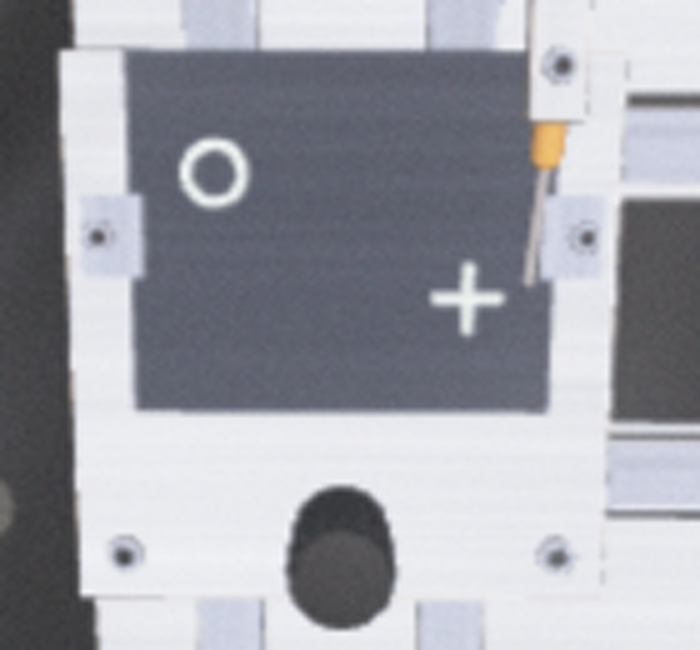

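```bash
python3 - <<'E'
from h import *
p=vision.get_image("wrist")
for n,uv,z in (("knobtop",(258.2,196),115),("ring",(232.8,114.8),78),("cross",(283.4,139.6),78),("needle",(295.6,136.8),82)): print(n,ray(p,uv,z).round(1))
E
```

```text
knobtop [571.1 206.9 115. ]
ring [644.2 227.4  78. ]
cross [617.5 179.1  78. ]
needle [619.9 167.4  82. ]
```

Request:
{"op": "servo_tool", "data": {
  "targets": [
    [[0.14,0,4,0,0,0],[0,0,4,0,0,0],[0,0,3,0,0,0],[0,0,1.2,0,0,0]]
  ]
}}

```text
t: 5.65
eef_pos: [569.7, 206.4, 81.8]
tcp_rot: [-0.686, 0.727, 0.001, -0.001]
ft_force: [-0.8, -1.0, 0.6]
grip_width: 0.586
```

Request:
{"op": "servo_tool", "data": {
  "targets": [
    [[0,0,0,0,0,0],[0,0,0,0,0,0],[0,0,0,0,0,0],[0,0,0,0,0,0]]
  ],
  "fingers": 1.0,
  "squeeze": 20
}}

```text
t: 6.15
eef_pos: [571.3, 207.1, 84.3]
tcp_rot: [-0.686, 0.727, -0.0, 0.001]
ft_force: [-0.8, -0.7, 1.2]
grip_width: 0.199
```

```bash
python3 - <<'E'
from h import *
o=telemetry.get_obs();print(o["t"],o["eef_pos"],o["grip_width"]*94,o["ft_force"])
p=vision.get_image("wrist");save(p,"w2.png",s=1.5)
E
```

```text
6.15 [571.2551327  207.12626636  84.33477476] 18.74145772826522 [-0.76902624 -0.72671121  1.16970676]
```

View pics/w2.png

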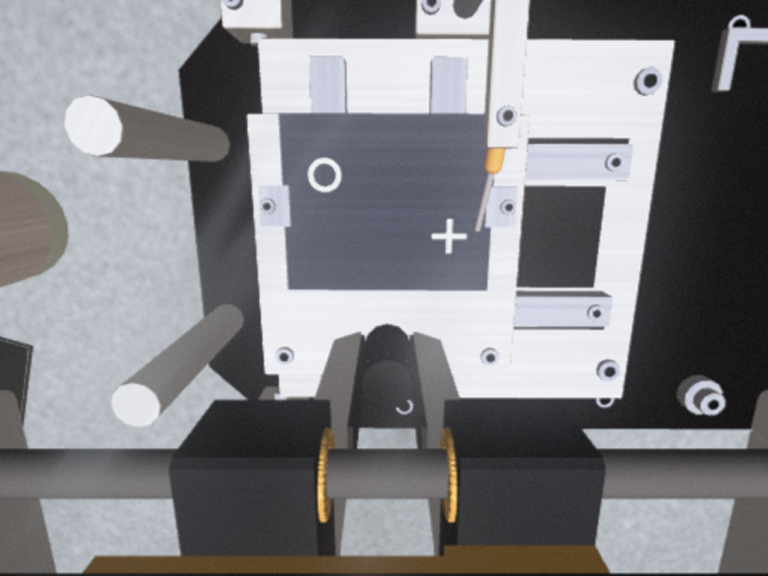

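Knob gripped (width 18.7 mm). Now I slide the ring toward the needle.

Request:
{"op": "servo_tool", "data": {
  "targets": [
    [[1.0,0.3,0,0,0,0],[1.2,0.5,0,0,0,0],[1.2,0.5,0,0,0,0],[1.2,0.4,0,0,0,0],[1.0,0.3,0,0,0,0],[0.4,0,0,0,0,0],[0,0,0,0,0,0],[0,0,0,0,0,0]]
  ]
}}

```text
t: 7.2
eef_pos: [547.0, 145.7, 84.2]
tcp_rot: [-0.686, 0.728, -0.0, -0.0]
ft_force: [0.1, -1.0, 7.5]
grip_width: 0.194
```

```bash
python3 - <<'E'
from h import *
o=telemetry.get_obs();print(o["t"],o["eef_pos"],o["grip_width"]*94,o["ft_force"])
p=vision.get_image("wrist");save(p,"w3.png",(240,60,400,200),5)
for l in ["ring_mark","needle_tip"]:
    for d in vision.spot_point(p,l)[:2]: print(l,round(d["conf"],2),np.round(d["location"],1),np.round(proj(p,d["location"])[0]))
E
```

```text
7.2 [546.95804237 145.66715965  84.1571695 ] 18.231461294615773 [ 0.07019469 -1.04208672  7.45871414]
ring_mark 0.64 [622.  166.1  79.1] [214. 114.]
needle_tip 0.89 [617.4 169.   79.4] [210. 122.]
```

View pics/w3.png

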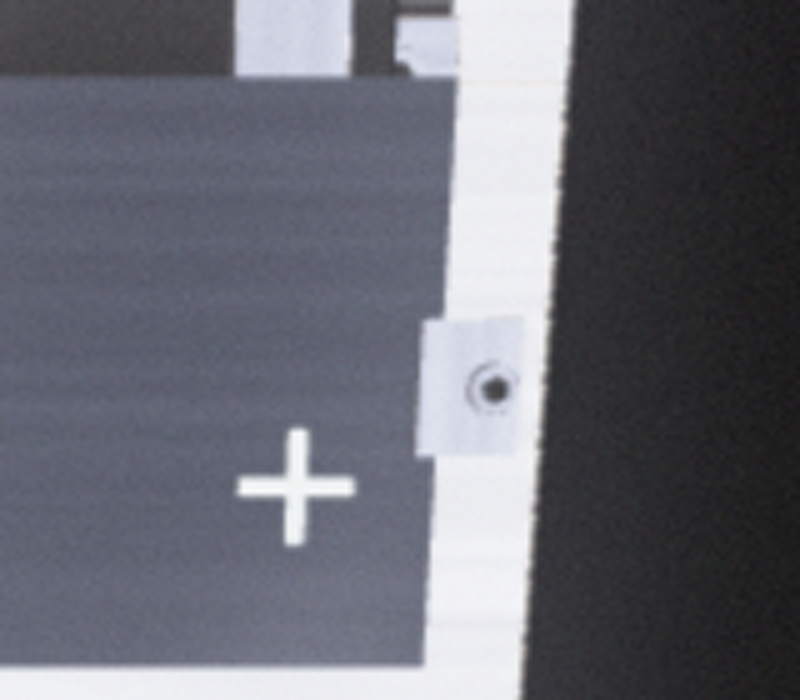

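```bash
python3 - <<'E'
from h import *
p=vision.get_image("wrist");save(p,"w3b.png",(170,70,270,150),7)
save(vision.get_image("side"),"s3b.png",(190,190,270,250),9)
E
```

```text
(no output)
```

View pics/w3b.png

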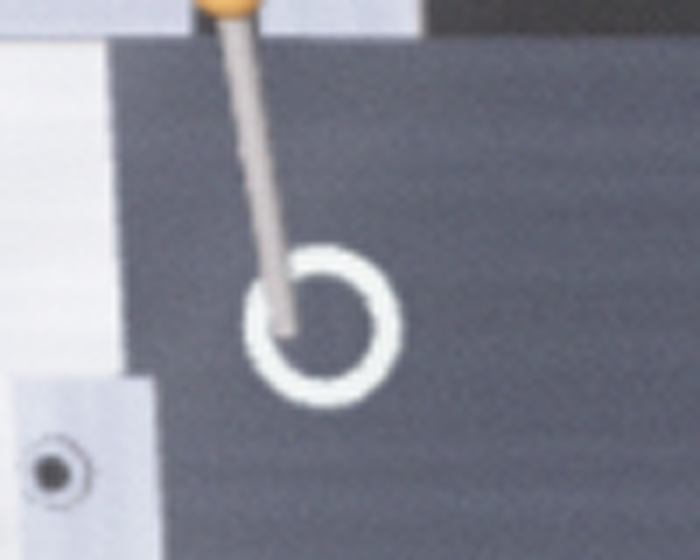

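View pics/s3b.png

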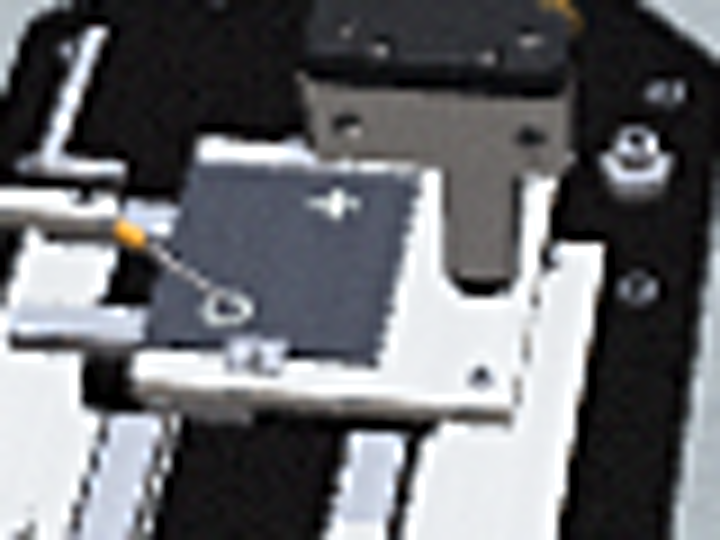

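The ring centre is at (216.3,116.6) and the tip at (210.6,118.1). I'll compute the remaining shift.

```bash
python3 - <<'E'
from h import *
p=vision.get_image("wrist");o=telemetry.get_obs()
M=R.from_quat(o["tcp_rot"]).as_matrix()
a=ray(p,(216.3,116.6),78);print(o["eef_pos"],a)
for z in (81,82,83):
  b=ray(p,(210.6,118.1),z);print(b, "tool",M.T@(b-a))
E
```

```text
[546.96984294 145.64540136  84.15443405] [620.38059883 165.03033612  78.        ]
[619.75457242 168.02283726  81.        ] tool [-2.94621191  0.80416464 -3.00335259]
[619.76389799 167.87329441  82.        ] tool [-2.79639121  0.7857706  -4.0031853 ]
[619.77322356 167.72375156  83.        ] tool [-2.64657051  0.76737656 -5.00301801]
```

Request:
{"op": "servo_tool", "data": {
  "targets": [
    [[-0.28,0.08,0,0,0,0],[0,0,0,0,0,0],[0,0,0,0,0,0],[0,0,0,0,0,0]]
  ]
}}

```text
t: 8.0
eef_pos: [546.9, 148.5, 84.2]
tcp_rot: [-0.686, 0.728, -0.001, 0.0]
ft_force: [0.8, -0.5, 5.1]
grip_width: 0.193
```

```bash
python3 - <<'E'
from h import *
o=telemetry.get_obs();print(o["t"],o["eef_pos"],o["ft_force"])
p=vision.get_image("wrist");save(p,"w4.png",(170,70,270,150),7)
E
```

```text
8.0 [546.89925895 148.50326949  84.18244619] [ 0.79240181 -0.50886676  5.1310906 ]
```

View pics/w4.png

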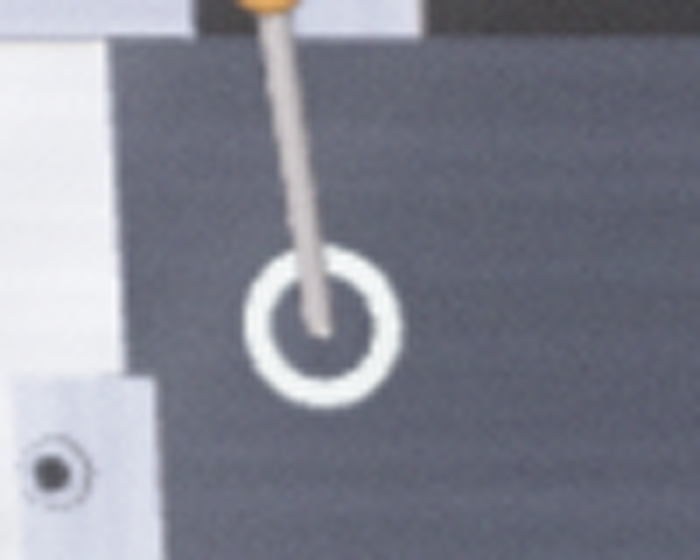

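The tip is at (320,335) and the ring centre at (324,326) in the crop, about 1 mm apart. I'll hold, then move the cross (+24,+50) in base axes.

Request:
{"op": "servo_tool", "data": {
  "targets": [
    [[0,0,0,0,0,0],[0,0,0,0,0,0],[0,0,0,0,0,0],[-0.8,-0.4,0,0,0,0],[-1.2,-0.6,0,0,0,0],[-1.2,-0.6,0,0,0,0],[-1.2,-0.5,0,0,0,0],[-0.6,-0.25,0,0,0,0],[0,0,0,0,0,0],[0,0,0,0,0,0],[0,0,0,0,0,0]]
  ]
}}

```text
t: 9.43
eef_pos: [572.7, 198.2, 84.2]
tcp_rot: [-0.686, 0.728, 0.0, 0.0]
ft_force: [0.3, 1.0, 7.1]
grip_width: 0.197
```

```bash
python3 - <<'E'
from h import *
o=telemetry.get_obs();print(o["t"],o["eef_pos"],o["ft_force"])
p=vision.get_image("wrist");save(p,"w5.png",(260,100,360,180),7)
for l in ["cross_mark","needle_tip"]:
    for d in vision.spot_point(p,l)[:2]: print(l,round(d["conf"],2),np.round(d["location"],1),np.round(proj(p,d["location"])[0]))
E
```

```text
9.425 [572.73657267 198.15897897  84.23825815] [0.26770678 0.9805025  7.11044523]
cross_mark 0.67 [619.9 167.9  82.7] [303. 157.]
cross_mark 0.65 [615.2 168.9  76.9] [300. 163.]
needle_tip 0.97 [618.3 171.9  80.4] [296. 159.]
needle_tip 0.44 [646.8 219.1  76.3] [214. 116.]
```

View pics/w5.png

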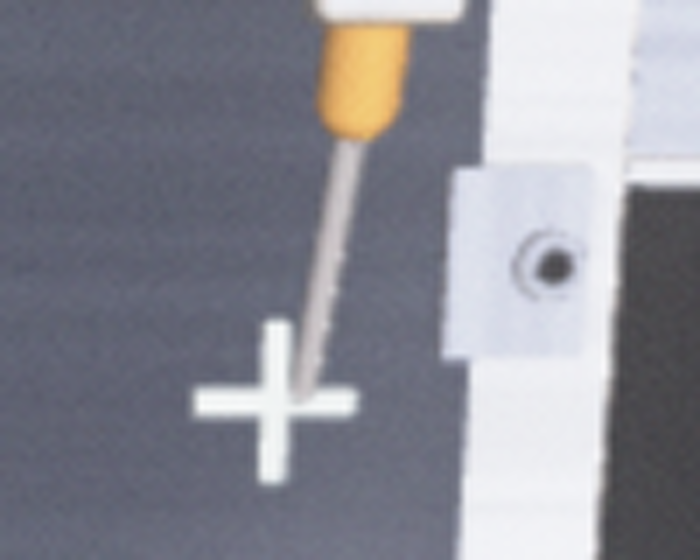

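```bash
python3 - <<'E'
from h import *
p=vision.get_image("wrist");o=telemetry.get_obs()
M=R.from_quat(o["tcp_rot"]).as_matrix()
a=ray(p,(299.3,157.4),78);print(o["eef_pos"],a)
for z in (81,82,83):
  b=ray(p,(303.3,156.9),z);print(b, "tool",M.T@(b-a))
E
```

```text
[572.71854698 198.16594101  84.23928835] [619.05600121 169.30134472  78.        ]
[619.67006256 167.27973518  81.        ] tool [ 1.98110452 -0.73247144 -3.00044779]
[619.82079397 167.4204426   82.        ] tool [ 1.83152204 -0.87451464 -4.00043146]
[619.97152537 167.56115002  83.        ] tool [ 1.68193957 -1.01655784 -5.00041514]
```

Request:
{"op": "servo_tool", "data": {
  "targets": [
    [[0.18,-0.08,0,0,0,0],[0,0,0,0,0,0],[0,0,0,0,0,0],[0,0,0,0,0,0],[0,0,0,0,0,0]]
  ]
}}

```text
t: 10.25
eef_pos: [572.9, 196.2, 84.2]
tcp_rot: [-0.686, 0.728, 0.0, -0.0]
ft_force: [-0.9, 1.3, 8.4]
grip_width: 0.197
```

Request:
{"op": "servo_tool", "data": {
  "targets": [
    [[0,0,0,0,0,0],[0,0,0,0,0,0],[0,0,-3,0,0,0],[0,0,-5,0,0,0],[0,0,-5,0,0,0],[0,0,0,0,0,0]]
  ],
  "fingers": 4.5
}}

```text
t: 11.0
eef_pos: [575.9, 197.0, 217.0]
tcp_rot: [-0.686, 0.728, -0.001, 0.003]
ft_force: [-0.7, -0.9, 0.0]
grip_width: 0.479
```

```bash
python3 - <<'E'
from h import *
p=vision.get_image("wrist");o=telemetry.get_obs();print(o["t"],o["eef_pos"])
save(p,"w6.png",(230,90,350,180),6)
E
```

```text
11.05 [574.14637857 197.04493651 214.57317728]
```

View pics/w6.png

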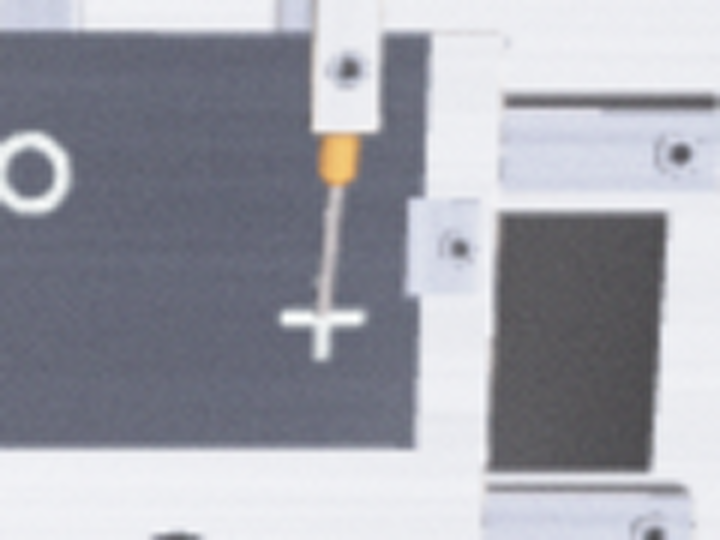

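Cross is under the tip, at (322,318) in the crop. Now the wedge.

```bash
python3 - <<'E'
from h import *
p=vision.get_image("side")
a=ray(p,(254.2,132.2),36);b=ray(p,(245.3,156.7),3);print(a,b,np.degrees(np.arctan2(*(b-a)[1::-1])),np.hypot(*(b-a)[:2]))
print(telemetry.get_obs()["eef_pos"])
for l in ("wedge",):
    for d in vision.spot_point(p,l)[:4]: print(l,round(d["conf"],2),np.round(d["location"],1),np.round(proj(p,d["location"])[0]))
E
```

```text
[ 546.32359535 -375.91143156   36.        ] [ 571.1830492 -265.6076544    3.       ] 77.29929603673105 113.07040152311406
[572.97417973 197.07119646 213.01019253]
wedge 0.66 [ 3.906e+02 -1.516e+02  1.000e-01] [299. 178.]
wedge 0.65 [ 558.5 -336.5    5.5] [250. 145.]
wedge 0.48 [ 454.7 -501.7   -2.9] [280. 125.]
```

Request:
{"op": "servo_tool", "data": {
  "targets": [
    [[4.0,-0.07,0,0,0,0],[5.7,-0.07,0,0,0,0],[5.7,-0.07,0,0,0,0],[5.7,-0.07,0,0,0,0],[5.7,-0.07,0,0,0,0],[5.7,-0.07,0,0,0,0],[5.7,-0.07,0,0,0,0],[5.7,-0.07,0,0,0,0],[5.7,-0.07,0,0,0,0],[4.5,-0.03,0,0,0,0],[4.0,0,0,0,0,0]]
  ],
  "fingers": 6.5
}}

```text
t: 12.52
eef_pos: [544.8, -384.2, 210.9]
tcp_rot: [-0.686, 0.728, 0.002, -0.001]
ft_force: [1.2, 0.2, -0.1]
grip_width: 0.695
```

Request:
{"op": "servo_tool", "data": {
  "targets": [
    [[0,0,0,0,0,-0.176],[0,0,0,0,0,-0.176],[0,0,0,0,0,-0.176],[0,0,0,0,0,-0.176],[0,0,0,0,0,-0.176],[0,0,0,0,0,-0.176],[0,0,0,0,0,-0.176],[0,0,0,0,0,-0.176],[0,0,0,0,0,0],[0,0,0,0,0,0]]
  ]
}}

```text
t: 13.78
eef_pos: [545.9, -382.6, 212.2]
tcp_rot: [0.994, -0.112, -0.001, -0.001]
ft_force: [0.5, 0.4, 0.4]
grip_width: 0.692
```

```bash
python3 - <<'E'
from h import *
o=telemetry.get_obs();print(o["t"],o["eef_pos"],np.round(R.from_quat(o["tcp_rot"]).as_matrix(),3),o["joints"])
p=vision.get_image("wrist");save(p,"w7.png",s=1.5)
for l in ("wedge",):
    for d in vision.spot_point(p,l)[:4]: print(l,round(d["conf"],2),np.round(d["location"],1),np.round(proj(p,d["location"])[0]))
E
```

```text
13.775 [ 545.85845787 -382.64881129  212.21693126] [[ 0.975 -0.222 -0.002]
 [-0.222 -0.975  0.001]
 [-0.002 -0.001 -1.   ]] [ 0.52130767  0.64991738  0.08462516  1.45647418 -0.05949402  1.03991541
  0.3949375 ]
wedge 0.96 [ 388.2 -152.     0.8] [79.  7.]
wedge 0.74 [ 560.8 -340.9   -3.8] [262. 137.]
wedge 0.52 [ 689.9 -280.7   -2.6] [356.  63.]
```

View pics/w7.png

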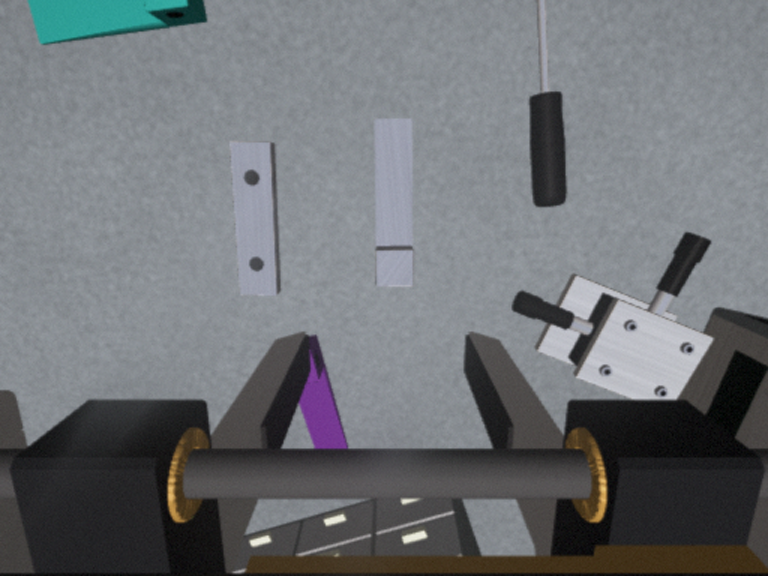

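The plain piece with the heel block, top (376–413, 249–286), is centred in view. The nose is at (393,119).

```bash
python3 - <<'E'
from h import *
o=telemetry.get_obs();M=R.from_quat(o["tcp_rot"]).as_matrix()
p=vision.get_image("wrist")
a=ray(p,(263,178.3),36);b=ray(p,(262.3,79.3),3);print(a,b,np.degrees(np.arctan2(*(b-a)[1::-1])),np.hypot(*(b-a)[:2]))
print(o["eef_pos"],M.T@(a-o["eef_pos"]),M.T@(b-o["eef_pos"]))
c=[ray(p,(x/1.5,y/1.5),36) for x,y in ((376,249),(413,249),(413,286),(376,286))];print(np.round(c,1))
E
```

```text
[ 551.70833408 -386.02994569   36.        ] [ 576.12741012 -274.39813551    3.        ] 77.66110004353948 114.27139764490425
[ 546.23083041 -382.77470317  212.80219284] [  6.24760771   2.0232208  176.79504807] [   5.42640098 -112.2339464   209.83408081]
[[ 540.7 -368.4   36. ]
 [ 569.1 -374.8   36. ]
 [ 562.9 -404.2   36. ]
 [ 533.9 -397.6   36. ]]
```

Request:
{"op": "servo_tool", "data": {
  "targets": [
    [[0.62,0.2,4,0,0,0],[0,0,5,0,0,0],[0,0,5,0,0,0],[0,0,4,0,0,0],[0,0,1.8,0,0,0],[0,0,0.9,0,0,0],[0,0,0,0,0,0],[0,0,0,0,0,0]]
  ]
}}

```text
t: 14.92
eef_pos: [553.1, -387.0, 8.1]
tcp_rot: [0.994, -0.11, 0.001, 0.001]
ft_force: [0.1, 1.1, -0.7]
grip_width: 0.694
```

Request:
{"op": "servo_tool", "data": {
  "targets": [
    [[0,0,0,0,0,0],[0,0,0,0,0,0],[0,0,0,0,0,0],[0,0,0,0,0,0],[0,0,0,0,0,0]]
  ],
  "fingers": 2.0,
  "squeeze": 45
}}

```text
t: 15.55
eef_pos: [551.5, -386.2, 6.5]
tcp_rot: [0.994, -0.11, -0.001, -0.0]
ft_force: [-2.4, 0.1, 2.7]
grip_width: 0.311
```

```bash
python3 - <<'E'
from h import *
o=telemetry.get_obs();print(o["t"],o["eef_pos"],o["grip_width"]*94,o["ft_force"])
p=vision.get_image("wrist");save(p,"w8.png",s=1.5)
E
```

```text
15.55 [ 551.48008481 -386.20034248    6.52566233] 29.2349601769076 [-2.43782982  0.08784394  2.74254189]
```

View pics/w8.png

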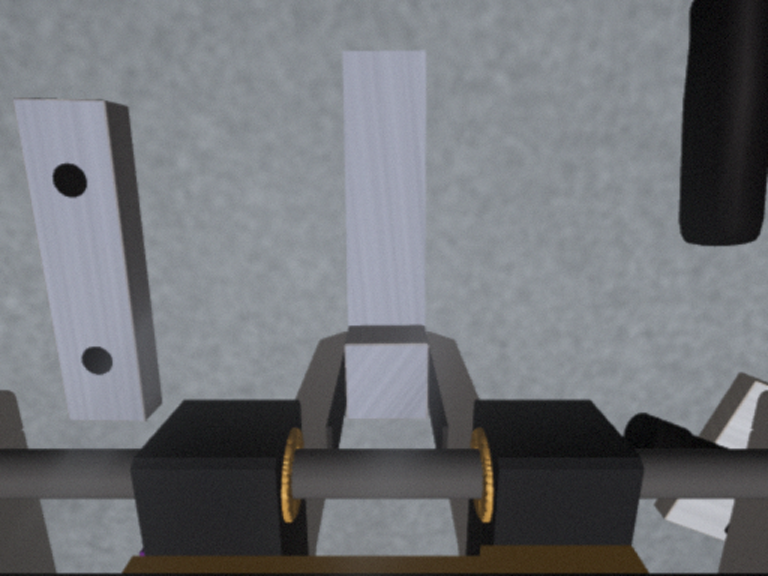

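Request:
{"op": "servo_tool", "data": {
  "targets": [
    [[0,0,0,0,0,0],[0,0,-1.5,0,0,0],[0,0,-2.5,0,0,0],[0,0,-2,0,0,-0.163],[0.3,-3.4,0,0,0,0],[0.4,-5,0,0,0,0],[0.4,-5,0,0,0,0],[0.4,-5,0,0,0,0],[0.4,-5,0,0,0,0],[0.4,-5,0,0,0,0],[0.45,-3.3,0,0,0,0],[0,-2,0,0,0,0]]
  ],
  "squeeze": 55
}}

```text
t: 17.1
eef_pos: [599.9, -48.6, 66.7]
tcp_rot: [1.0, -0.028, 0.001, -0.001]
ft_force: [0.5, 0.1, -5.0]
grip_width: 0.32
```

Request:
{"op": "servo_tool", "data": {
  "targets": [
    [[0,0,0,0,0,0],[0,0,0,0,0,0]]
  ]
}}

```text
t: 17.35
eef_pos: [598.8, -54.1, 66.5]
tcp_rot: [1.0, -0.03, -0.0, 0.001]
ft_force: [-0.2, -0.5, -4.7]
grip_width: 0.315
```

```bash
python3 - <<'E'
from h import *
o=telemetry.get_obs();print(o["t"],o["eef_pos"],o["grip_width"]*94,o["ft_force"],np.round(R.from_quat(o["tcp_rot"]).as_matrix(),3))
p=vision.get_image("wrist");save(p,"w9.png",s=1.5)
p=vision.get_image("side");save(p,"s9.png",(150,130,310,250),5)
E
```

```text
17.35 [598.76723114 -54.10574378  66.52654115] 29.636732177010813 [-0.16036388 -0.5327018  -4.66472302] [[ 0.998 -0.06  -0.   ]
 [-0.06  -0.998 -0.002]
 [-0.     0.002 -1.   ]]
```

View pics/w9.png

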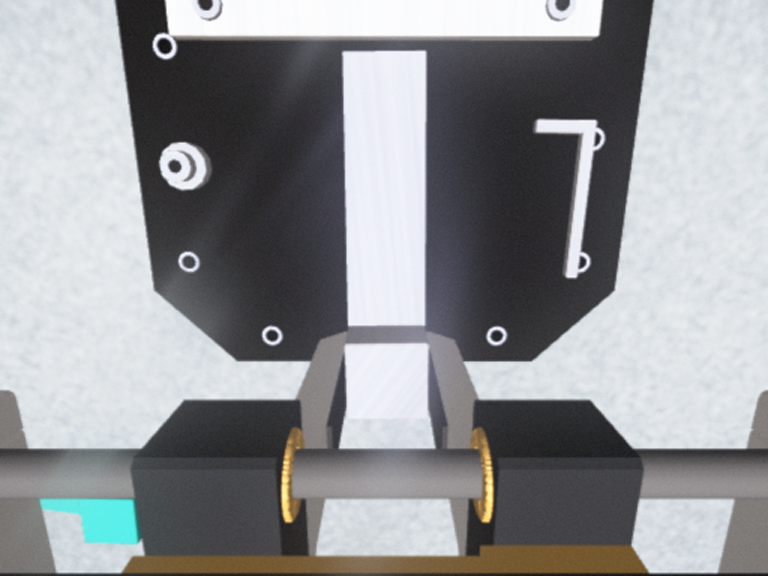

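View pics/s9.png

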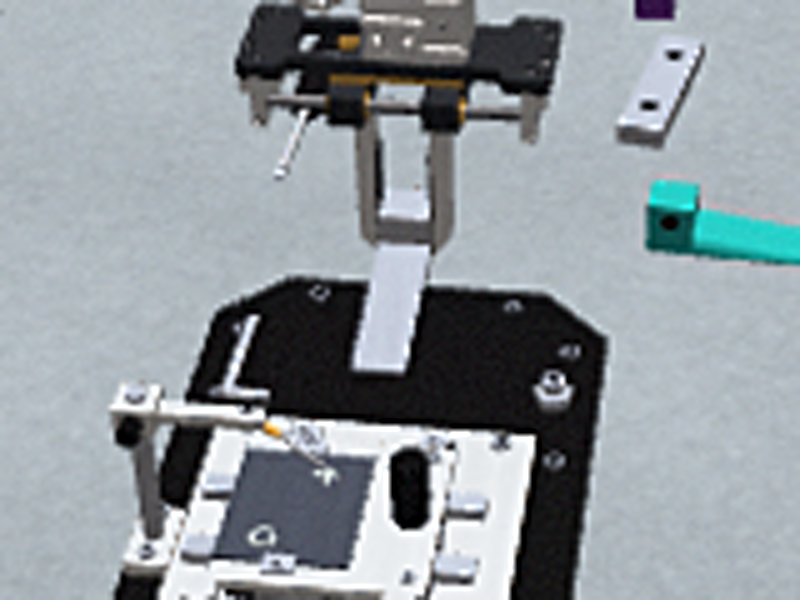

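The wedge points straight at the middle of the free edge, with the nose about 12 mm short. Lowering.

Request:
{"op": "servo_tool", "data": {
  "targets": [
    [[0,0,2,0,0,0],[0,0,1.5,0,0,0],[0,0,0.7,0,0,0],[0,0,0.2,0,0,0],[0,0,0,0,0,0],[0,0,0,0,0,0]]
  ]
}}

```text
t: 18.2
eef_pos: [599.6, -51.4, 23.0]
tcp_rot: [1.0, -0.029, 0.001, 0.0]
ft_force: [-0.8, -0.3, -5.1]
grip_width: 0.315
```

Request:
{"op": "servo_tool", "data": {
  "targets": [
    [[0,0,0.1,0,0,0],[0,0,0,0,0,0],[0,0,0,0,0,0]]
  ]
}}

```text
t: 18.58
eef_pos: [599.2, -51.4, 21.6]
tcp_rot: [1.0, -0.029, 0.0, -0.0]
ft_force: [0.1, -0.1, -4.6]
grip_width: 0.316
```

```bash
python3 - <<'E'
from h import *
o=telemetry.get_obs();print(o["t"],o["eef_pos"],o["grip_width"]*94,o["ft_force"],o["ft_torque"])
p=vision.get_image("wrist");save(p,"w10.png",s=1.5)
for l in ("free_edge",):
    for d in vision.spot_point(p,l)[:4]: print(l,round(d["conf"],2),np.round(d["location"],1),np.round(proj(p,d["location"])[0]))
E
```

```text
18.575 [599.19919028 -51.38289294  21.58816668] 29.725181526159478 [ 0.07591953 -0.10394827 -4.63226672] [-0.04284208 -0.02949111 -0.03928273]
free_edge 0.56 [604.2  73.3  29.5] [253.   7.]
```

View pics/w10.png

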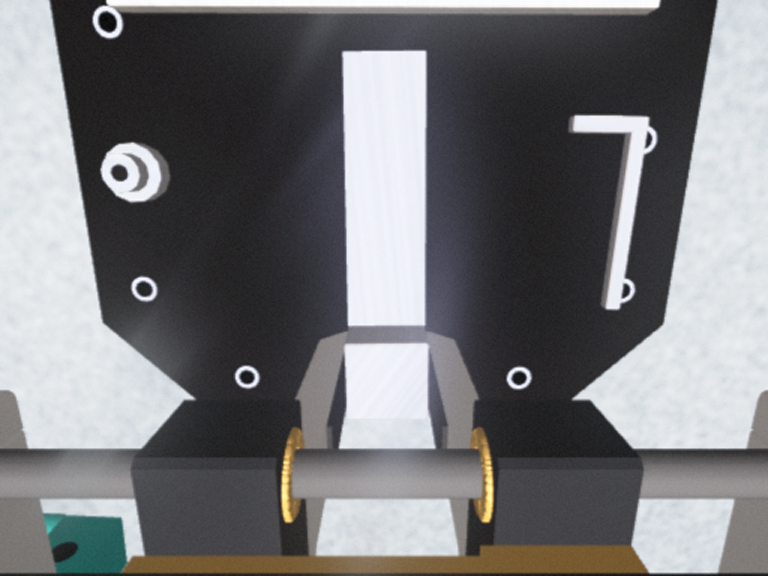

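Request:
{"op": "servo_tool", "data": {
  "targets": [
    [[0,0,0.1,0,0,0],[0,0,0,0,0,0],[0,0,0,0,0,0]]
  ]
}}

```text
t: 19.05
eef_pos: [599.3, -51.4, 21.5]
tcp_rot: [1.0, -0.029, 0.0, -0.0]
ft_force: [-2.0, -0.2, 5.8]
grip_width: 0.312
```

Request:
{"op": "servo_tool", "data": {
  "targets": [
    [[0,0,0.1,0,0,0],[0,0,0,0,0,0],[0,0,0,0,0,0]]
  ]
}}

```text
t: 19.42
eef_pos: [599.3, -51.4, 21.5]
tcp_rot: [1.0, -0.029, 0.0, -0.0]
ft_force: [-4.1, 1.3, 13.3]
grip_width: 0.316
```

Request:
{"op": "servo_tool", "data": {
  "targets": [
    [[0,0,-0.1,0,0,0],[0,-0.4,0,0,0,0],[0,-0.8,0,0,0,0],[0,-0.8,0,0,0,0],[0,-0.8,0,0,0,0],[0,-0.8,0,0,0,0],[0,-0.8,0,0,0,0],[0,-0.5,0,0,0,0],[0,-0.3,0,0,0,0],[0,0,0,0,0,0],[0,0,0,0,0,0]]
  ]
}}

```text
t: 20.8
eef_pos: [603.8, -2.1, 21.5]
tcp_rot: [1.0, -0.03, 0.002, 0.001]
ft_force: [0.7, -4.7, 5.5]
grip_width: 0.318
```

```bash
python3 - <<'E'
from h import *
o=telemetry.get_obs();print(o["t"],o["eef_pos"],o["grip_width"]*94,o["ft_force"],o["ft_torque"])
p=vision.get_image("wrist");save(p,"w11.png",s=1.5)
p=vision.get_image("side");save(p,"s11.png",(150,160,290,265),5)
E
```

```text
20.8 [603.80803708  -2.07716729  21.52665901] 29.935824903518913 [ 0.68345045 -4.69257443  5.48621359] [-0.75174875  0.14703104  0.06855203]
```

View pics/w11.png

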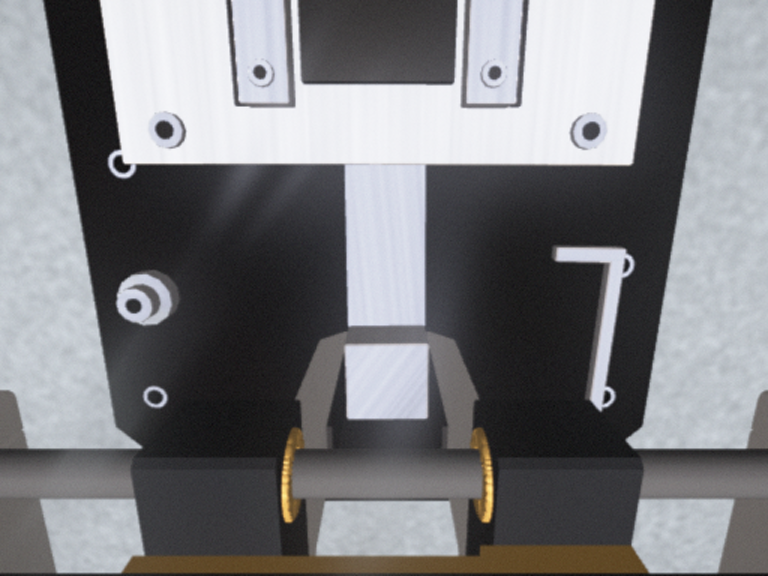

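View pics/s11.png

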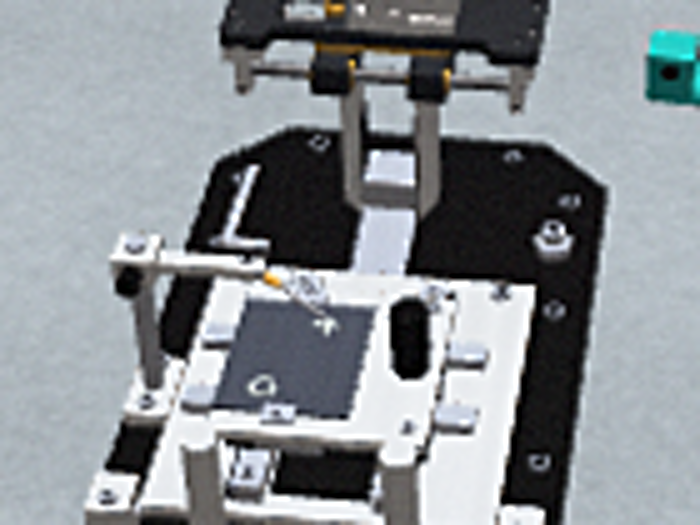

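Request:
{"op": "servo_tool", "data": {
  "targets": [
    [[0,-0.3,0,0,0,0],[0,-0.3,0,0,0,0],[0,0,0,0,0,0],[0,0,0,0,0,0]]
  ]
}}

```text
t: 21.4
eef_pos: [604.2, 3.7, 21.5]
tcp_rot: [1.0, -0.03, 0.002, 0.001]
ft_force: [0.5, -4.3, 5.1]
grip_width: 0.315
```

Request:
{"op": "servo_tool", "data": {
  "targets": [
    [[0,-0.3,0,0,0,0],[0,-0.3,0,0,0,0],[0,0,0,0,0,0],[0,0,0,0,0,0]]
  ]
}}

```text
t: 21.9
eef_pos: [604.3, 7.4, 21.5]
tcp_rot: [1.0, -0.031, 0.002, 0.003]
ft_force: [0.0, -6.9, 5.6]
grip_width: 0.316
```

Request:
{"op": "servo_tool", "data": {
  "targets": [
    [[0,-0.3,0,0,0,0],[0,-0.3,0,0,0,0],[0,0,0,0,0,0],[0,0,0,0,0,0]]
  ]
}}

```text
t: 22.4
eef_pos: [604.4, 10.8, 21.5]
tcp_rot: [1.0, -0.031, 0.001, 0.004]
ft_force: [-0.5, -12.4, 5.7]
grip_width: 0.314
```

Request:
{"op": "servo_tool", "data": {
  "targets": [
    [[0,-0.3,0,0,0,0],[0,-0.3,0,0,0,0],[0,0,0,0,0,0],[0,0,0,0,0,0]]
  ]
}}

```text
t: 22.9
eef_pos: [605.0, 16.9, 21.5]
tcp_rot: [0.999, -0.031, 0.002, 0.004]
ft_force: [-0.6, -12.8, 6.5]
grip_width: 0.311
```

```bash
python3 - <<'E'
from h import *
o=telemetry.get_obs();print(o["t"],o["eef_pos"],o["grip_width"]*94,o["ft_force"],o["ft_torque"],np.round(R.from_quat(o["tcp_rot"]).as_matrix(),4))
p=vision.get_image("wrist");save(p,"w12.png",s=1.5)
E
```

```text
22.9 [604.95209921  16.93078025  21.54720146] 29.229101576272154 [ -0.61006957 -12.75014829   6.54857577] [-2.27523831  0.27911831  0.00396253] [[ 0.998  -0.0627  0.0029]
 [-0.0627 -0.998  -0.0076]
 [ 0.0034  0.0074 -1.    ]]
```

View pics/w12.png

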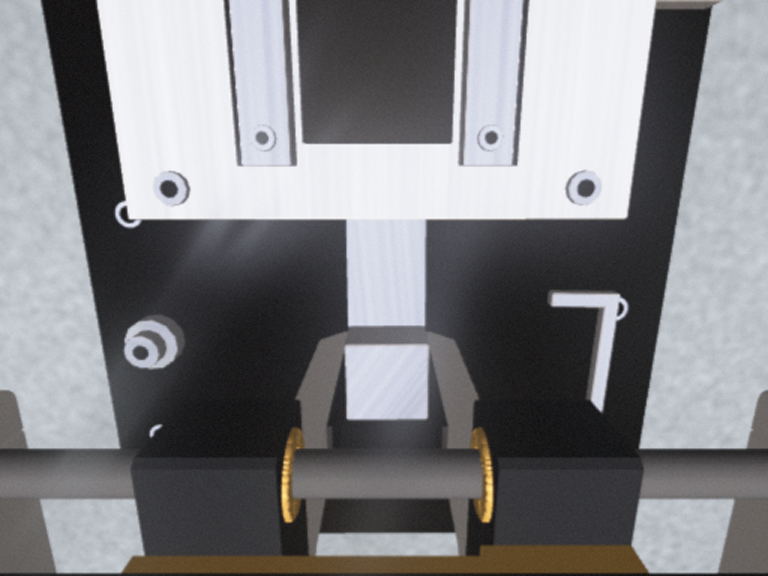

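```bash
python3 - <<'E'
from h import *
o=telemetry.get_obs();p=vision.get_image("wrist");print(o["eef_pos"])
f=ray(p,(387/1.5,345/1.5),51);b=ray(p,(387/1.5,419/1.5),51)
for z in (25,26,27,35):print(z,ray(p,(387/1.5,219/1.5),z))
print(f,b)
E
```

```text
[604.93728096  16.91356358  21.54639015]
25 [608.45496599  72.22985242  25.        ]
26 [608.45809943  72.34348299  26.        ]
27 [608.46123286  72.45711355  27.        ]
35 [608.48630038  73.36615807  35.        ]
[605.8007968   31.40859329  51.        ] [603.98573514   2.36399994  51.        ]
```

Estimates agree: nose about 59 mm inside, lift about 1.3 mm. About 9 mm more to go.

Request:
{"op": "servo_tool", "data": {
  "targets": [
    [[0,-0.3,0,0,0,0],[0,-0.2,0,0,0,0],[0,0,0,0,0,0],[0,0,0,0,0,0]]
  ]
}}

```text
t: 23.5
eef_pos: [605.3, 21.8, 21.5]
tcp_rot: [0.999, -0.031, 0.002, 0.004]
ft_force: [-0.2, -12.2, 5.8]
grip_width: 0.317
```

Request:
{"op": "servo_tool", "data": {
  "targets": [
    [[0,-0.3,0,0,0,0],[0,-0.1,0,0,0,0],[0,0,0,0,0,0],[0,0,0,0,0,0]]
  ]
}}

```text
t: 24.0
eef_pos: [605.5, 25.6, 21.5]
tcp_rot: [0.999, -0.031, 0.002, 0.004]
ft_force: [-0.1, -13.7, 6.4]
grip_width: 0.317
```

```bash
python3 - <<'E'
from h import *
o=telemetry.get_obs();p=vision.get_image("wrist");print(o["t"],o["eef_pos"],o["ft_force"],np.round(R.from_quat(o["tcp_rot"]).as_matrix(),4)[2])
save(p,"w13.png",s=1.5)
s=vision.get_image("side");save(s,"s13.png",(150,160,290,265),5)
for q in (p,s):
  for l in ("free_edge","wedge"):
    for d in vision.spot_point(q,l)[:2]: print(l,round(d["conf"],2),np.round(d["location"],1))
E
```

```text
24.0 [605.5134763   25.56908528  21.52843132] [ -0.11969949 -13.65917988   6.35960445] [ 0.0034  0.0077 -1.    ]
free_edge 0.71 [605.1  73.7  30.6]
wedge 0.78 [605.5  77.1  16.2]
wedge 0.63 [ 392.9 -148.7    1.4]
```

View pics/w13.png

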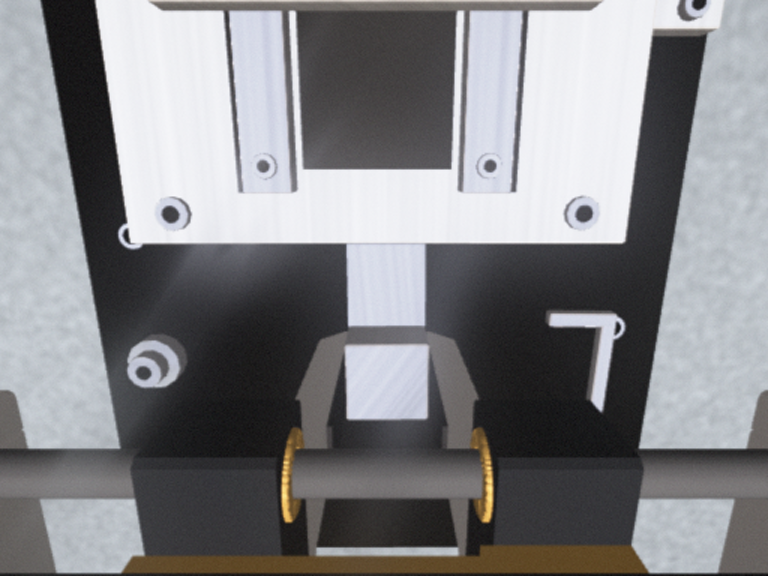

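View pics/s13.png

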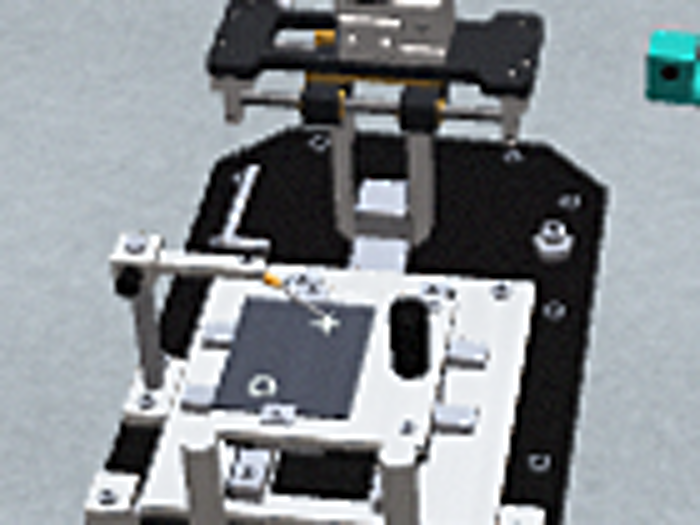

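```bash
python3 - <<'E'
from h import *
o=telemetry.get_obs();p=vision.get_image("wrist");print(o["eef_pos"],o["ft_force"],o["dq"])
im=p["color"].astype(int).sum(2); print(im[150:175,130:150].mean(1).round(), im[150:175,330:350].mean(1).round())
f=ray(p,(387/1.5,345/1.5),51)
for z in (27.4,35.4):print(z,ray(p,(387/1.5,243/1.5),z)-f)
# upper front corners of tilt plate: width 180 -> height
for y in (240,):
  for z in (33,35.4,38):
    a,b=ray(p,(132/1.5,y/1.5),z),ray(p,(626/1.5,y/1.5),z);print(z,np.hypot(*(b-a)[:2]))
E
```

```text
[605.53754672  25.58844127  21.54219755] [  0.51235661 -13.1788553    5.70779406] [-0.00031881 -0.00140298  0.00143723  0.00100044  0.0009152   0.00191079
 -0.00142685]
[711. 711. 711. 711. 709. 709. 708. 708. 707. 707. 705. 686. 464. 333.
 312. 307. 304. 303. 298. 294. 289. 289. 285. 283. 280.] [721. 721. 721. 720. 720. 720. 720. 719. 720. 719. 721. 710. 415. 228.
 205. 203. 202. 200. 197. 193. 192. 191. 187. 186. 181.]
27.4 [  2.10232645  32.00743462 -23.6       ]
35.4 [  2.15339268  33.33811306 -15.6       ]
33 181.87597971053367
35.4 179.27177612850704
38 176.45055558131156
```

Request:
{"op": "servo_tool", "data": {
  "targets": [
    [[0,0,0,0,0,0],[0,0,0,0,0,0],[0,0,0,0,0,0],[0,0,0,0,0,0]]
  ]
}}

```text
t: 24.85
eef_pos: [605.5, 25.6, 21.5]
tcp_rot: [0.999, -0.031, 0.002, 0.004]
ft_force: [-1.4, -13.4, 5.2]
grip_width: 0.317
```

```bash
python3 - <<'E'
from h import *
print(bot.close_job())
o=telemetry.get_obs();print(o["t"],o["eef_pos"],o["ft_force"],o["grip_width"]*94)
E
```

```text
the job is handed in; nothing more can be done
None
the job is handed in; nothing more can be done
```

The job is handed in at about 25 s of the 58 s allowed; no verdict was reported.

- **Marks:** I slid the carrier by its knob. The ring was about 1 mm from the needle tip by wrist camera and was held there for more than half a second. I then moved the cross under the tip and let go. A close-up after release showed the tip on the cross centre, and the side view after the lift still showed it there.
- **Wedge:** I picked out the grey steel wedge by its heel, laid it on the base plate and pushed it in, thin end first, at the middle of the free edge.
    - **Lift:** The nose is about 67.5 mm inside, which puts the free edge about 2.4 mm above rest. That agrees with where the push force began to rise. A rougher check, from the apparent width of the tilt plate in the picture, gave about 1.7 mm; both are inside the allowed 1 to 4.2 mm.
    - **Hold:** The last force reading was a 13 N push and about 5 N down. The arm was at rest with the wedge still gripped, the fingers well short of the tilt plate and the gripper tilted about 0.5°.
- **Bystanders:** The arm touched none of them, and the nut and hex key were in place in the last pictures. I could not measure the contact forces between wedge, tilt plate and base plate directly.

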